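# Slide the cantilever plate out to the pointer and hold it

## Robot

A 7-joint arm with a two-finger parallel gripper is mounted at the origin on a cart in front of the work surface, level with it; the furniture and walls round the work are solid. World frame = base frame: x ahead of the robot, y to its left, z up, the work surface at z = 0. Lengths are in mm, angles in rad, forces in N, time in s.
With the tool pointing down it reaches from about 425 to 875 mm from the base axis. Payload 4.7 kg.
Tool frame: the origin (TCP) lies between the finger pads; the fingertips stand tips_ahead ahead of it and the grasp point (between the pads) lies 6 mm ahead of it (tips_ahead is the distance from the TCP to the fingertips, in mm); z points along the fingers, y is the line along which they close (so a half turn about z gives the same grasp; the last joint's range is limited). The gripper opens to 87 mm and grips with 3 to 60 N. Pads are 19 mm wide; open, the fingers measure 117 mm over their backs; the gripper's body (75 mm by 190 mm) begins 51 mm behind the grasp point.
Start: joints at [1.139, 0.321, -0.07, 1.45, 0.023, 1.371, -0.057], TCP at [280.251, -586.5, 247.587] pointing down, gripper open.
Joint ranges: [-2.86, 2.86], [-0.3, 2.09], [-1.38, 1.24], [0.06, 2.45], [-1.56, 4.7], [0.09, 2.05], [-2.69, 2.69]. Speed limits (rad/s): [2.57, 2.57, 3.14, 3.14, 3.14, 3.14, 3.14].

## Interface

Orientations are given as a unit quaternion [w, x, y, z].
In Python, from rig import * gives the robot as it stands. The module is installed in compiled form; this text tells all that it offers. Calls block until the motion is done:
- move_ptp(position, orientation): joint-space move of the TCP to a pose.
- servo_line(position, attitude=None, feed=150, stop_force=None): straight line of the TCP; attitude=None keeps the orientation; feed is the mean speed in mm/s. With stop_force (N) it stops when the force on the tool has changed by that much, and returns True; else False.
- movej(angles): joint-space move.
- gripper_to(opening, f_grip=None): finger opening in mm; f_grip is the grip in N (None keeps the last); returns when the fingers have stopped.
- pause(seconds).
- ik(position, orientation): joint angles nearest the present ones, or None.
- sense(): the state.
- capture(name): name is "scene" or "side" or "wrist"; returns the picture (420x560x3 uint8, red, green, blue); there is no depth.
- get_calibration(name): a dict with "intrinsics" (3x3 intrinsics, pixels), "R" (3x3) and "t" (3): a world point X has camera coordinates R X + t; the wrist camera has in their place "T_tool_cam" (4x4, takes a point from camera to tool coordinates, whose origin is the TCP and whose axes are the flange's). Camera axes: x right, y down, z forward; pixel columns grow to the right and rows downward; lengths in mm; the calibration is good to about 2 mm. A picture is of the moment at which its call begins: read the wrist's pose just before it. get_calibration takes no time and is no camera call.
A pose or a line that the arm cannot do raises IKError and nothing moves.
- hand_in(): hands the job in; it is judged then, once.
The state is a dict: "time": time; "joint_pos": joint angles; "joint_vel": joint speeds; "tau": joint torques, N m; "tool_pos": TCP position; "orientation": TCP orientation; "wrist_force": force on the tool from outside, world axes, zero at the start; "ft_torque": the same for the moment, N m; "width": finger opening in mm; "gripper_force": force on a finger pad.
Only numpy, scipy, OpenCV 4.12 (cv2) and the standard library are available. Lean on these libraries where they do the work, as an engineer would, in place of code of your own. Each camera call takes 0.05 s, during which the arm holds its last target. There are 200 camera calls.

## Task

Turn the aluminium lens plate, by its handle, flat on the raised platform until its long side lies along the low fence, with the lens end towards the pointer gauge but still well short of it. Then slide it out along the fence until the front edge of the lens end is in line with the tip of the pointer. So far out it would tip by itself, so finish while still holding it: level, at rest, lying on the platform against the fence and not touching the pointer gauge. Do not let it tip on the way, and leave the other things on the table where they are.

Things in the scene. Friction and masses are not known exactly. Their poses are not given: they have to be found in the camera images.
- platform: fixed raised platform, dark steel top on a grey base, 200 (its x) x 180 (its y) x 40 mm high; origin at the centre of its underside on the table. Its -y axis points roughly to the robot: the plate is slid out that way over the edge at y = -90 mm. A low fence, 14 mm wide and 8 mm higher than the top (48 mm above the table), runs the whole length of its right side, x = +86 to +100 mm
- fence_face (a point): middle of the fence's inner face (the face that looks to the platform's -x, against which the plate's long side is laid), 44 mm above the table; axes as the platform's
- pointer_tip (a point): tip of the fixed pointer gauge, 57 mm above the table; axes parallel to the platform's. The gauge, a 66 mm steel post on a dark foot (44 x 40 mm), stands on the fence's side, 110 to 140 mm out beyond the platform's -y edge; its thin pointer reaches 34 mm from the post to -x. The tip ends about 10 mm beside a plate that lies against the fence
- plate_handle (a point): centre of the plate's handle, an upright aluminium bar 44 mm long (along the plate), 16 mm wide (across) and 44 mm tall that stands on the plate's top; the point is 22 mm above the plate's top face and 22 mm below the handle's top. x axis along the plate towards the lens end, y across (grasp the handle along y), z up. It lies 190 mm behind the plate's front edge, on its centre line
- plate_nose (a point): middle of the front edge of the plate's lens end, half-way up the thickness; same axes as the handle. A heavy steel lens cell (38 mm across, 18 mm high) stands on top near this end. The centre of mass is about 87 mm behind this edge: with more than that beyond the platform's edge the plate tips unless it is held
- plate: the lens plate, 220 x 50 x 10 mm, about 0.45 kg; origin at the centre of its underside, axes as the handle's (x to the lens end). At the start it lies flat and loose on the platform, askew by 0.7 to 1.2 rad: its lens end points between the platform's -x and -y and must swing towards -y
- gauge: the pointer gauge; origin under its post on the table; fixed
- sensor_head: bystander: black disc 60 mm across, 22 mm high; origin at the centre of its underside
- slide_box: bystander: flat box 94 x 68 x 32 mm; origin at the centre of its underside
- lens_case: bystander: round case 39 mm across, 16 mm high; origin at the centre of its underside
- cage_cube: bystander: black optics cube 39 mm wide, 40 mm high; origin at the centre of its underside
- caliper: bystander: caliper lying flat, 61 x 200 x 14 mm; origin at the centre of its underside
- torch: bystander: small black torch, 24 x 103 x 21 mm; origin at the centre of its underside
- fibre_spool: bystander: spool 69 mm across, 22 mm high; origin at the centre of its underside
- lens_tube_1: bystander: black tube standing on end, 30 mm across, 52 mm high; origin at the centre of its underside
- stand_mirror_b: bystander: mirror on a post and foot, 65 x 54 x 133 mm; origin at the centre of its underside
- lens_tissue: bystander: flat packet 62 x 100 x 12 mm; origin at the centre of its underside

How it is judged:
By the outcome, as a careful person would: the job done as asked, in the order asked, and still so for the second after the job is handed in, while the arm keeps its last pose, push and grip.
It also fails if it takes over 35 s, if anything falls off the work surface, if the arm or the gripper's body presses on something with over 40 N, if the wrist force passes 120 N, or if a joint passes its speed limit or range.

## Working session

There is one attempt and no reset: what is moved stays moved. The work goes in short steps, each a Python script; the robot and the scene stay as the last script left them, time stands still between calls to the robot, and variables do not carry over. Pictures are saved under pics/ and viewed, at most 10 in all, crops included, and the job is handed in when it is done.

```bash
mkdir -p pics; python3 - <<'E'
from rig import *
import cv2
s=sense();print(s)
for n in("scene","side"):
    im=capture(n);cv2.imwrite(f"pics/{n}0.png",im[:,:,::-1]);c=get_calibration(n);print(n,c)
print(get_calibration("wrist"))
E
```

```text
{'time': 0.0, 'joint_pos': array([ 1.13909419,  0.32183207, -0.07008669,  1.45169835,  0.02259694,
        1.37078025, -0.05689578]), 'joint_vel': array([ 1.21573548e-04,  4.66592289e-04,  1.38352972e-03, -3.72635217e-05,
       -4.60666213e-04,  2.01919391e-03, -1.08677775e-03]), 'tau': array([-4.82697978e-04, -4.91293001e+01, -4.04104041e-01, -3.12528241e+01,
       -6.39620307e-02,  4.38182498e-02,  1.82940507e-04]), 'tool_pos': array([ 280.00648393, -586.03007798,  246.44386805]), 'orientation': array([-9.29944136e-04,  9.75255749e-01,  2.21077571e-01, -2.59524929e-04]), 'wrist_force': array([0.16702003, 0.12496675, 0.08943536]), 'ft_torque': array([-0.01189076,  0.03579467,  0.02263634]), 'gripper_force': 0.0, 'width': 86.93682799541621}
scene {'intrinsics': array([[473.00797536,   0.        , 283.68250641],
       [  0.        , 473.00797536, 212.58456423],
       [  0.        ,   0.        ,   1.        ]]), 'R': array([[-0.63610209, -0.77152688, -0.01097277],
       [-0.50698699,  0.42863208, -0.74782266],
       [ 0.58166857, -0.47012851, -0.66380785]]), 't': array([ 362.525
[... 255 characters left out ...]
.02197123],
       [-0.55240516, -0.05675147, -0.83164164],
       [ 0.82259601,  0.12428336, -0.55487787]]), 't': array([-7.32943437e-01,  3.46643247e+02,  1.18089597e+03])}
{'intrinsics': array([[344.39161466,   0.        , 282.3900392 ],
       [  0.        , 344.39161466, 208.77816447],
       [  0.        ,   0.        ,   1.        ]]), 'T_tool_cam': array([[-9.28520398e-04, -9.55541556e-01, -2.94855003e-01,
         8.11340939e+01],
       [ 9.99999547e-01, -9.49003927e-04, -7.36202128e-05,
        -1.46251582e-03],
       [-2.09471383e-04, -2.94854938e-01,  9.55542004e-01,
        -1.36397558e+02],
       [ 0.00000000e+00,  0.00000000e+00,  0.00000000e+00,
         1.00000000e+00]])}
```

View pics/scene0.png

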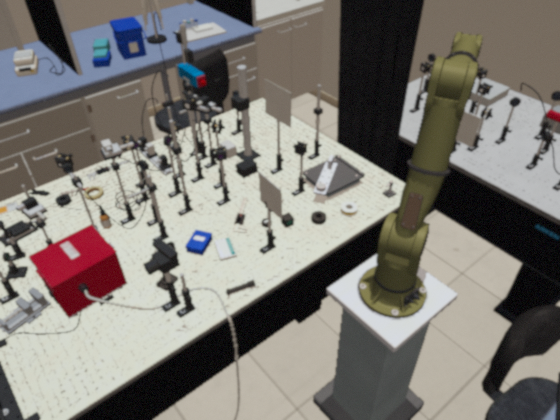

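View pics/side0.png

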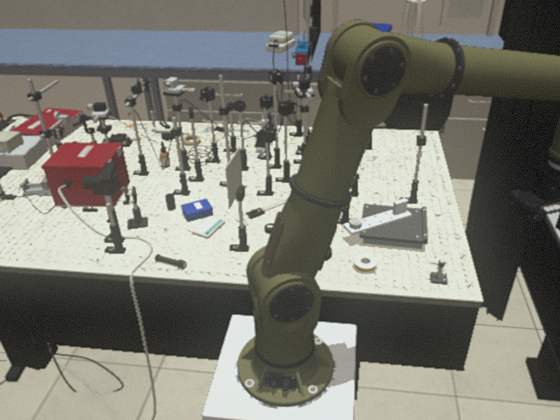

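Scene: platform around (333,175) with the plate on it, the gauge at (390,190). Side: platform top around (395,222), lens end (355,226), handle (402,208), gauge (439,272), spool (366,263).

```bash
cat > h.py <<'E'
from rig import *
import numpy as np, cv2
from scipy.spatial.transform import Rotation as Rn
def cam(name,s=None):
    c=get_calibration(name);K=c["intrinsics"]
    if name!="wrist": return K,c["R"],c["t"]
    q=s["orientation"];Rt=Rn.from_quat([q[1],q[2],q[3],q[0]]).as_matrix()
    T=c["T_tool_cam"];Rwc=Rt@T[:3,:3];p=Rt@T[:3,3]+s["tool_pos"]
    return K,Rwc.T,-Rwc.T@p
def ray(px,z,C):
    K,R,t=C;o=-R.T@t;d=R.T@np.linalg.inv(K)@np.array([px[0],px[1],1.]);return (o+d*(z-o[2])/d[2])
def proj(X,C):
    K,R,t=C;u=K@(R@np.asarray(X,float)+t);return u[:2]/u[2]
def down(yaw): # tool z down, tool y (closing) axis... tool x at angle yaw in world
    x=np.array([np.cos(yaw),np.sin(yaw),0]);z=np.array([0,0,-1.]);R=np.column_stack([x,np.cross(z,x),z])
    q=Rn.from_matrix(R).as_quat();return [q[3],q[0],q[1],q[2]]
E
python3 - <<'E'
from h import *
for n,pts in(("scene",[((333,175),40),((390,192),0)]),("side",[((395,222),40),((439,278),0),((402,203),94),((355,228),50)])):
    for p,z in pts: print(n,p,ray(p,z,cam(n)).round(0))
s=sense();print(ray((280,210),40,cam("wrist",s)))
import sys
p=(ray((333,175),40,cam("scene"))+ray((395,222),40,cam("side")))/2
for yaw in np.arange(-3,3.2,.5):
    # put camera ahead such that optical axis hits p
    xd=np.array([np.cos(yaw),np.sin(yaw),0])
    h=330; tcp=p-xd*(81-.3086*(h+136-40)); tcp[2]=h
    j=ik(tcp,down(yaw)); print(round(yaw,1),tcp.round(),None if j is None else j.round(2))
E
```

```text
scene (333, 175) [ 553. -257.   40.]
scene (390, 192) [ 352. -396.    0.]
side (395, 222) [ 554. -268.   40.]
side (439, 278) [ 348. -384.   -0.]
side (402, 203) [ 580. -285.   94.]
side (355, 228) [ 494. -146.   50.]
[ 255.27173196 -594.74953472   40.        ]
-3.0 [ 504. -270.  330.] [ 0.95  0.16 -0.57  1.5   0.09  1.5   2.09]
-2.5 [ 513. -293.  330.] [ 1.39  0.37 -1.18  1.44  0.34  1.55  2.44]
-2.0 [ 533. -309.  330.] None
-1.5 [ 557. -313.  330.] [ 0.54  0.28 -0.09  1.35  0.03  1.52 -2.62]
-1.0 [ 581. -305.  330.] [ 0.56  0.32 -0.15  1.3   0.05  1.53 -2.16]
-0.5 [ 598. -287.  330.] [ 0.57  0.34 -0.22  1.27  0.07  1.54 -1.71]
0.0 [ 604. -263.  330.] [ 0.59  0.33 -0.29  1.28  0.1   1.54 -1.26]
0.5 [ 598. -239.  330.] [ 0.6   0.3  -0.35  1.33  0.1   1.53 -0.8 ]
1.0 [ 581. -220.  330.] [ 0.66  0.26 -0.43  1.38  0.11  1.52 -0.33]
1.5 [ 557. -212.  330.] [ 0.74  0.21 -0.5   1.44  0.1   1.51  0.17]
2.0 [ 533. -217.  330.] [ 0.81  0.17 -0.53  1.5   0.09  1.5   0.7 ]
2.5 [ 513. -233.  330.] [ 0.85  0.14 -0.52  1.52  0.07  1.5   1.25]
3.0 [ 504. -256.  330.] [ 0.91  0.15 -0.55  1.52  0.08  1.5   1.79]
```

```bash
python3 - <<'E'
from h import *
p=np.array([553,-265,40.]);yaw=-1.0
xd=np.array([np.cos(yaw),np.sin(yaw),0]);h=330;tcp=p-xd*(81-.3086*(h+136-40));tcp[2]=h
move_ptp(tcp,down(yaw));pause(.2)
s=sense();im=capture("wrist");cv2.imwrite("pics/w1.png",im[:,:,::-1])
np.save("w1.npy",np.r_[s["tool_pos"],s["orientation"]]);print(s["time"],s["tool_pos"])
E
```

```text
2.1167 [ 579.8088909  -308.25731985  329.85350079]
```

View pics/w1.png

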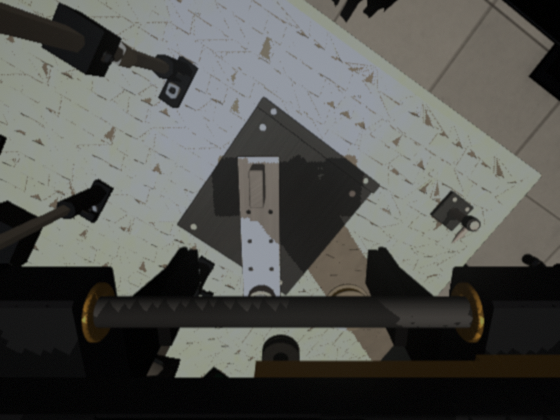

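Wrist view: platform corners at (264,97) and (379,186) on the fence side, (178,225) on the far side. Plate back edge is at row 157, columns 240–279. The handle top is near (257,186) and the gauge foot near (452,208).

```bash
python3 - <<'E'
from h import *
d=np.load("w1.npy");C=cam("wrist",dict(tool_pos=d[:3],orientation=d[3:]))
for n,p,z in [("f1",(264,97),48),("f2",(379,186),48),("c3",(178,225),40),("pb1",(240,157),50),("pb2",(279,157),50),("pn1",(243,295),50),("pn2",(280,295),50),("hA",(257,165),94),("hB",(257,207),94),("gfoot",(452,208),5),("post",(472,225),66)]:
    print(n,ray(p,z,C).round(1))
im=cv2.imread("pics/w1.png")
a=cv2.resize(im[90:310,165:385],(520,520),interpolation=cv2.INTER_CUBIC)
b=cv2.resize(im[180:250,420:490],(260,260),interpolation=cv2.INTER_CUBIC)
out=np.zeros((520,780,3),np.uint8);out[:,:520]=a;out[:260,520:]=b
cv2.imwrite("pics/w1c.png",cv2.convertScaleAbs(out,alpha=1.6))
E
```

```text
f1 [ 644.6 -370.5   48. ]
f2 [ 468.6 -357.9   48. ]
c3 [ 656.2 -173.3   40. ]
pb1 [ 632.8 -296.2   50. ]
pb2 [ 593.  -321.6   50. ]
pn1 [ 533.2 -135.3   50. ]
pn2 [ 490.4 -162.6   50. ]
hA [ 611.8 -307.2   94. ]
hB [ 586.9 -266.4   94. ]
gfoot [ 347.3 -385.8    5. ]
post [ 348.5 -381.1   66. ]
```

View pics/w1c.png

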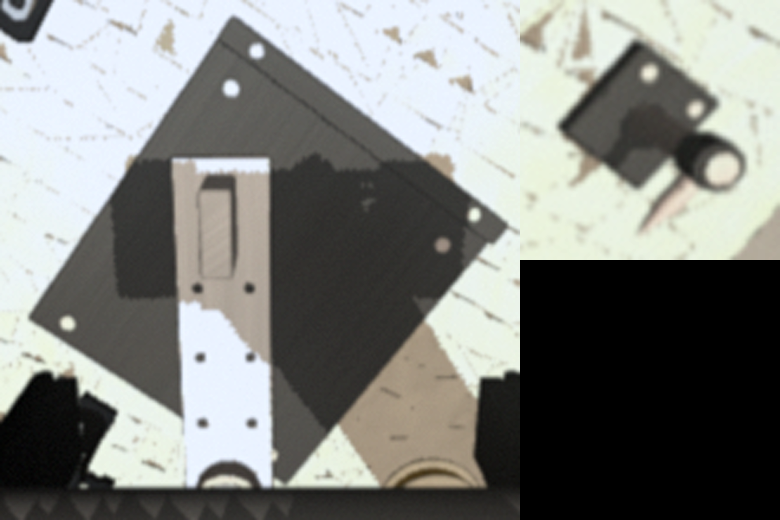

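Left crop: handle top spans full-image columns 249–263, rows 170–207; the fourth platform corner is at about (287,294). Right crop: the pointer tip is at about (453,241). I'll compute these in the platform frame and check reach at both yaws.

```bash
python3 - <<'E'
from h import *
d=np.load("w1.npy");C=cam("wrist",dict(tool_pos=d[:3],orientation=d[3:]))
f1,f2=ray((264,96.8),48,C),ray((379,185.6),48,C);c3,c4=ray((177.7,224.1),40,C),ray((286.8,294.3),40,C)
h=ray((256.2,188.5),94,C);tip=ray((453,241.4),57,C)
ctr=(f1+f2+c3+c4)[:2]/4
a=np.mean([np.arctan2(*(v[1::-1])) for v in (f1-f2,c3-c4)]+[np.arctan2(*((c3-f1)[1::-1]))-np.pi/2,np.arctan2(*((c4-f2)[1::-1]))-np.pi/2])
print([np.linalg.norm(v) for v in(f1-f2,c3-c4,c3-f1,c4-f2)],"a",a,ctr)
yp=np.array([np.cos(a),np.sin(a)]);xp=np.array([yp[1],-yp[0]])
P=lambda X:np.array([(X[:2]-ctr)@xp,(X[:2]-ctr)@yp]).round(1)
for n,v in dict(f1=f1,f2=f2,c3=c3,c4=c4,h=h,tip=tip,stand=ray((175,100),0,C),gfoot=ray((452,208),5,C)).items():print(n,v.round(1),P(v))
np.savez("geo.npz",ctr=ctr,a=a,h=h,tip=tip)
g=ctr+xp*61+yp*70
for pos,yaw in((h[:2],2.13),(g,a+np.pi),(g-yp*95,a+np.pi),(h[:2],2.13-np.pi),(g,a),(g-yp*95,a)):
    for z in(66,160):
        j=ik([*pos,z],down(yaw));print(pos.round(),z,None if j is None else j.round(2))
E
```

```text
[np.float64(176.32571076256613), np.float64(177.67416872561907), np.float64(197.05344085118804), np.float64(195.2610698331065)] a -0.062347644743609695 [ 562.64708277 -266.67979653]
f1 [ 644.8 -370.7   48. ] [98.7 88.4]
f2 [ 468.9 -358.3   48. ] [ 97.3 -87.9]
c3 [ 657.2 -174.2   40. ] [-98.2  88.6]
c4 [ 479.8 -163.5   40. ] [-97.8 -89.1]
h [ 598.8 -284.2   94. ] [15.3 37.2]
tip [ 347.7 -351.3   57. ] [  97.8 -209.2]
stand [ 742.  -304.8    0. ] [ 26.8 181.3]
gfoot [ 347.3 -385.8    5. ] [ 132.3 -207.6]
[ 599. -284.] 66 [ 0.83  0.55 -0.57  1.59  0.33  1.1   0.74]
[ 599. -284.] 160 [ 0.84  0.46 -0.58  1.51  0.26  1.25  0.79]
[ 629. -332.] 66 [ 1.17  0.93 -1.19  1.44  0.86  1.35  1.45]
[ 629. -332.] 160 [ 1.16  0.81 -1.18  1.36  0.74  1.45  1.52]
[ 534. -326.] 66 [ 1.36  0.76 -1.18  1.68  0.74  1.23  1.51]
[ 534. -326.] 160 [ 1.36  0.61 -1.18  1.6   0.58  1.33  1.61]
[ 599. -284.] 66 [ 0.52  0.49 -0.15  1.6   0.08  1.06 -2.24]
[ 599. -284.] 160 [ 0.53  0.4  -0.16  1.52  0.07  1.22 -2.23]
[ 629. -332.] 66 [ 0.62  0.59 -0.25  1.46  0.15  1.11 -1.28]
[ 629. -332.] 160 [ 0.63  0.51 -0.26  1.38  0.13  1.27 -1.27]
[ 534. -326.] 66 [ 0.7   0.43 -0.24  1.7   0.11  1.03 -1.21]
[ 534. -326.] 160 [ 0.71  0.34 -0.25  1.62  0.09  1.2  -1.19]
```

```bash
python3 - <<'E'
from h import *
g=np.load("geo.npz");h=g["h"];ctr=g["ctr"];a=float(g["a"])
yp=np.array([np.cos(a),np.sin(a)]);xp=np.array([yp[1],-yp[0]])
yaw=2.135-np.pi
move_ptp([h[0],h[1],150],down(yaw))
print(servo_line([h[0],h[1],78],feed=120,stop_force=12))
s=sense();print(s["time"],s["tool_pos"],s["wrist_force"])
gripper_to(0,40)
s=sense();print(s["time"],s["tool_pos"],s["wrist_force"],s["ft_torque"],s["width"],s["gripper_force"])
t=ctr+42*xp+45*yp
print(servo_line([*t,78],attitude=down(a),feed=35,stop_force=25))
s=sense();print(s["time"],s["tool_pos"],s["wrist_force"],s["ft_torque"],s["width"],t)
for n in("scene","side"):
    cv2.imwrite(f"pics/{n}1.png",capture(n)[:,:,::-1])
A=cv2.imread("pics/side1.png")[170:300,320:470];B=cv2.imread("pics/scene1.png")[120:250,270:420]
cv2.imwrite("pics/c1.png",cv2.resize(np.hstack([A,B]),None,fx=2.6,fy=2.6,interpolation=cv2.INTER_CUBIC))
E
```

```text
False
3.675 [ 599.57251418 -284.62275192   79.06130523] [0.10377488 0.50371042 0.53995132]
4.8167 [ 598.82733742 -284.24434982   77.98468183] [ 0.37728032 -0.61136791  0.76907638] [0.13779392 0.00291328 0.09209172] 15.285033480698713 39.99287646263838
False
5.9083 [ 604.95111226 -310.6286084    77.99139516] [-1.22816377  2.7193251   1.53353472] [ 0.58408576  0.17662792 -0.13980528] 16.24726607618345 [ 604.94274356 -311.40201784]
```

View pics/c1.png

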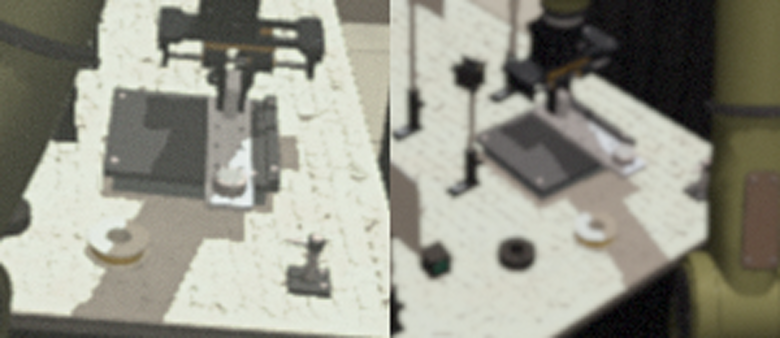

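Side crop: the plate is turned roughly parallel to the fence, still with a small gap of about 15–20 mm, lens end over the front edge. The gauge, at about (312,270), is clear. Next I'll push to the fence under force control.

```bash
python3 - <<'E'
from h import *
g=np.load("geo.npz");ctr=g["ctr"];a=float(g["a"])
yp=np.array([np.cos(a),np.sin(a)]);xp=np.array([yp[1],-yp[0]])
def show(m):
    s=sense();p=s["tool_pos"][:2]-ctr;f=s["wrist_force"]
    print(m,round(s["time"],2),"xy_p",(p@xp).round(2),(p@yp).round(2),"F",(f[:2]@xp).round(2),(f[:2]@yp).round(2),f[2].round(2),"T",s["ft_torque"].round(3),round(s["width"],2))
show("before")
t=ctr+52*xp+45*yp
print(servo_line([*t,78],feed=25,stop_force=8));show("52")
t=ctr+72*xp+45*yp
print(servo_line([*t,78],feed=15,stop_force=6));show("contact")
pause(.3);show("rest")
E
```

```text
before 6.01 xy_p 41.24 44.97 F -2.94 -0.38 2.35 T [ 0.642  0.208 -0.177] 15.76
False
52 6.56 xy_p 53.29 45.02 F -0.09 0.42 0.69 T [ 0.103 -0.092 -0.112] 15.54
True
contact 7.29 xy_p 59.9 45.11 F 0.19 -0.6 4.35 T [-0.185  0.094 -0.06 ] 15.62
rest 7.59 xy_p 59.89 45.09 F 2.23 -0.1 5.28 T [-0.708  0.157 -0.013] 15.73
```

```bash
python3 - <<'E'
from h import *
g=np.load("geo.npz");ctr=g["ctr"];a=float(g["a"])
yp=np.array([np.cos(a),np.sin(a)]);xp=np.array([yp[1],-yp[0]])
def show(m):
    s=sense();p=s["tool_pos"]-[*ctr,0];f=s["wrist_force"]
    print(m,round(s["time"],2),"xy_p",(p[:2]@xp).round(2),(p[:2]@yp).round(2),p[2].round(2),"F",(f[:2]@xp).round(2),(f[:2]@yp).round(2),f[2].round(2),"T",s["ft_torque"].round(3),round(s["width"],2))
for x in(60.5,61.5,62.5):
    t=ctr+x*xp+45*yp
    r=servo_line([*t,78],feed=15,stop_force=15);show((x,r))
pause(.2);show("rest")
s=sense();im=capture("wrist");cv2.imwrite("pics/w2.png",cv2.convertScaleAbs(im[:,:,::-1],alpha=1.5))
np.save("w2.npy",np.r_[s["tool_pos"],s["orientation"]])
E
```

```text
(60.5, False) 7.94 xy_p 60.05 45.11 78.07 F -0.89 -0.45 5.27 T [ 0.165 -0.046 -0.078] 15.71
(61.5, False) 8.19 xy_p 60.09 45.13 78.12 F -2.62 -1.28 6.17 T [ 0.511  0.037 -0.183] 15.89
(62.5, False) 8.44 xy_p 60.16 45.14 78.13 F -5.18 -2.38 6.46 T [ 0.857  0.129 -0.16 ] 15.98
rest 8.64 xy_p 60.14 45.13 78.12 F -3.94 -2.26 6.45 T [ 0.856  0.156 -0.172] 15.69
```

View pics/w2.png

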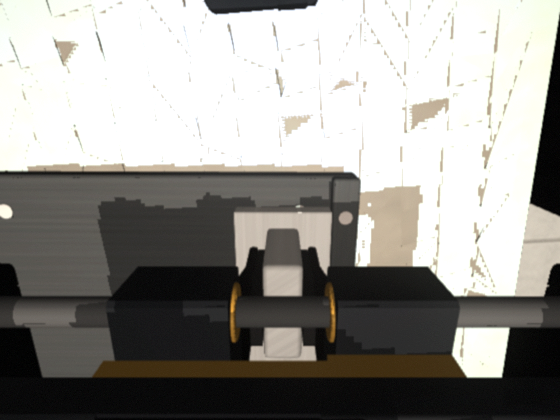

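Contact is solid: x stays at 60.1 while the command advances, and the z-torque fits a contact spread along the fence. The picture shows the plate's rear touching the fence at column ~331. Now I'll release, since the plate is stable at 55 mm overhang, and look from above.

```bash
python3 - <<'E'
from h import *
g=np.load("geo.npz");ctr=g["ctr"];a=float(g["a"])
yp=np.array([np.cos(a),np.sin(a)]);xp=np.array([yp[1],-yp[0]])
t=ctr+60.5*xp+45*yp
servo_line([*t,78],feed=30)
gripper_to(50)
servo_line([*t,170],feed=200)
v=ctr+95*xp-130*yp
move_ptp([*v,200],down(a+np.pi/2));pause(.2)
s=sense();im=capture("wrist");cv2.imwrite("pics/w3r.png",im[:,:,::-1])
cv2.imwrite("pics/w3.png",cv2.resize(cv2.convertScaleAbs(im[:330,:,::-1],alpha=1.4),(800,471),interpolation=cv2.INTER_CUBIC))
np.save("w3.npy",np.r_[s["tool_pos"],s["orientation"]]);print(s["time"],s["tool_pos"])
E
```

```text
12.175 [ 427.28076378 -353.22508934  199.86494936]
```

View pics/w3.png

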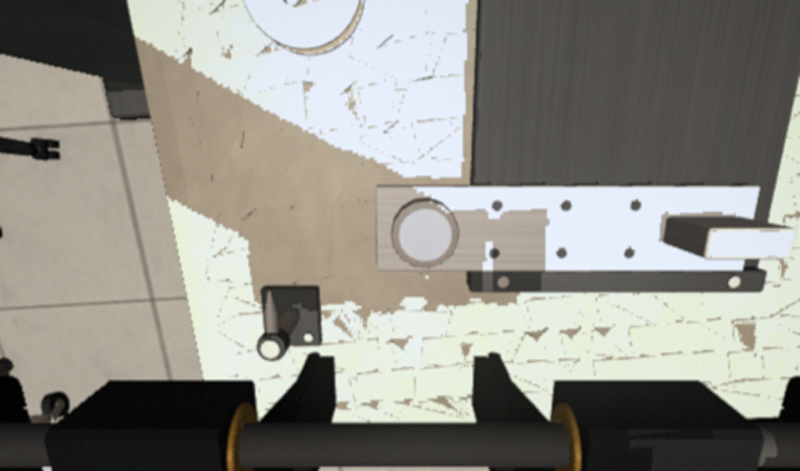

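The plate lies flush along the fence with its edge at row 270. The nose is at column 376, the platform edge at about 470 and the pointer at about (270,295). I'll zoom in on nose and pointer.

```bash
python3 - <<'E'
import cv2
im=cv2.imread("pics/w3r.png")[120:255,170:350]
cv2.imwrite("pics/w3z.png",cv2.resize(cv2.convertScaleAbs(im,alpha=1.4),None,fx=4.4,fy=4.4,interpolation=cv2.INTER_CUBIC))
E
```

```text
(no output)
```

View pics/w3z.png

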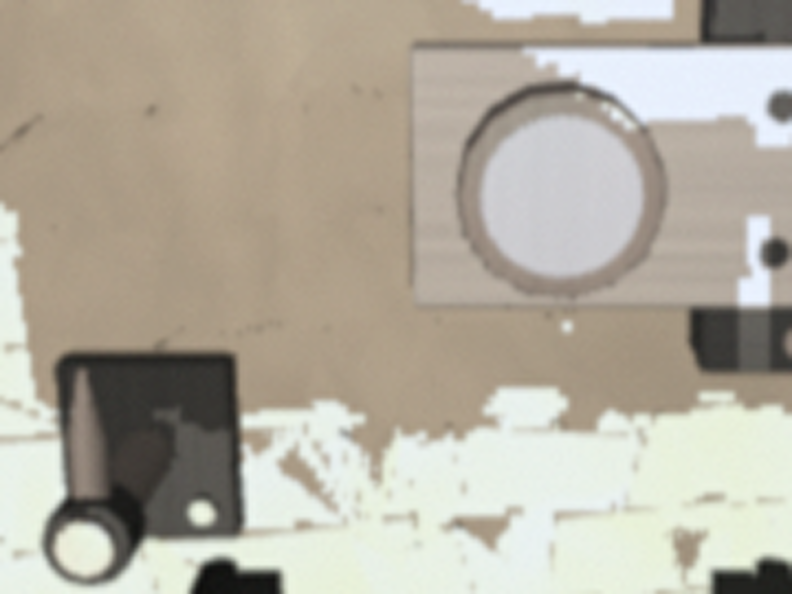

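```bash
python3 - <<'E'
from h import *
d=np.load("w3.npy");C=cam("wrist",dict(tool_pos=d[:3],orientation=d[3:]))
g=np.load("geo.npz");ctr=g["ctr"]
px=lambda u,v:(170+(u+.5)/4.4-.5,120+(v+.5)/4.4-.5)
v=lambda u,w:((u+.5)/1.42857-.5,(w+.5)/1.42857-.5)
tip=ray(px(81,366),57,C);n1=ray(px(413,43),50,C);n2=ray(px(413,306),50,C)
e2=ray(v(760,269.5),50,C);e1=ray(v(759,185.5),50,C);f2=ray(px(697,370),48,C);f1=ray(v(763,290),48,C)
ps=ray(v(268,345),66,C)
for n,x in dict(tip=tip,n1=n1,n2=n2,e1=e1,e2=e2,f1=f1,f2=f2,post=ps).items():print(n,x.round(1))
ang=lambda v:np.arctan2(v[1],v[0])
L=np.linalg.norm
print("width",L(n1-n2),L(e1-e2),"len",L(e2-n2),L(e1-n1),"fence",L(f1-f2),"angles",ang(e2-n2),ang(e1-n1),ang(f1-f2),float(g["a"]))
aa=(ang(e2-n2)+ang(e1-n1))/2;u=np.array([np.cos(aa),np.sin(aa)])
print("slide",(((n1+n2)/2-tip)[:2])@u,"beside",(n2-tip)[:2]@[-u[1],u[0]],"overhang", (f2-n2)[:2]@u,"nose->gaugetip expected over 200..230")
E
```

```text
tip [ 347.6 -347.9   57. ]
n1 [ 415.6 -292.    50. ]
n2 [ 411.6 -341.8   50. ]
e1 [ 632.6 -306.    50. ]
e2 [ 640.6 -355.7   50. ]
f1 [ 645.8 -369.4   48. ]
f2 [ 466.6 -358.8   48. ]
post [ 345.  -379.1   66. ]
width 49.93411558547489 50.350020873882215 len 229.39767786059969 217.52162531766137 fence 179.50005962129322 angles -0.060588062934895125 -0.06417507505705604 -0.05881205443590573 -0.062347644743609695
slide 63.91268440559004 beside 10.059723354365019 overhang 55.96028431174608 nose->gaugetip expected over 200..230
```

Sizes check out (width 49.9, fence 179.5, tip 10 mm beside the plate). The slide needed is about 64 mm. Regrasp and slide with a light bias towards the fence and down.

```bash
python3 - <<'E'
from h import *
g=np.load("geo.npz");ctr=g["ctr"];a=-0.061
yp=np.array([np.cos(a),np.sin(a)]);a0=float(g["a"]);y0=np.array([np.cos(a0),np.sin(a0)]);x0=np.array([y0[1],-y0[0]])
xp=np.array([yp[1],-yp[0]])
h=ctr+60.1*x0+45.1*y0
def show(m):
    S=[sense()]
    s=S[0];p=s["tool_pos"];f=s["wrist_force"];q=p[:2]-h
    print(m,round(s["time"],2),"x",(q@xp).round(2),"y",(q@yp).round(2),p[2].round(2),"F",(f[:2]@xp).round(2),(f[:2]@yp).round(2),f[2].round(2),"T",s["ft_torque"].round(2),round(s["width"],2));return q@yp
move_ptp([*h,165],down(a))
servo_line([*h,78],feed=150,stop_force=15);show("down")
gripper_to(0,50);y_0=show("grip")
servo_line([*(h+1.5*xp),77],feed=10);y_0=show("bias")
r=servo_line([*(h+1.5*xp+(y_0-62)*yp),77],feed=25,stop_force=20);pause(.3);y1=show(("slid",r))
print("done",y_0-y1)
np.save("st.npy",[*h,y_0])
for n in("scene","side"): cv2.imwrite(f"pics/{n}4.png",capture(n)[:,:,::-1])
A=cv2.imread("pics/side4.png")[190:290,360:460]
cv2.imwrite("pics/c4.png",cv2.resize(A,None,fx=5.5,fy=5.5,interpolation=cv2.INTER_CUBIC))
E
```

```text
down 14.53 x 0.22 y 0.61 78.93 F 0.44 -0.28 0.51 T [ 0.02  0.01 -0.03] 49.82
grip 15.22 x -0.35 y 0.08 78.14 F -1.19 -1.13 0.8 T [0.19 0.11 0.02] 15.67
bias 15.55 x -0.26 y 0.1 78.15 F -3.96 -4.33 7.09 T [ 0.9   0.7  -0.03] 15.54
('slid', False) 18.48 x -0.21 y -57.67 78.72 F -3.52 6.64 4.41 T [ 0.82 -1.5  -0.07] 15.33
done 57.77026463237152
```

View pics/c4.png

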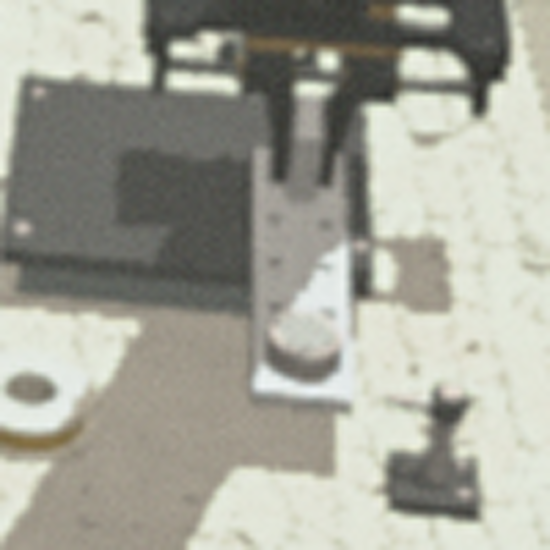

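Side crop: the plate lies against the fence, nose at about row 400, just short of the pointer tip at about (388,400); 57.8 mm of the slide is done. The handle rose 0.6 mm, so I'll press down more and finish in small closed-loop steps.

```bash
python3 - <<'E'
from h import *
st=np.load("st.npy");h=st[:2];y_0=st[2];a=-0.061
yp=np.array([np.cos(a),np.sin(a)]);xp=np.array([yp[1],-yp[0]])
def show(m):
    s=sense();p=s["tool_pos"];f=s["wrist_force"];q=p[:2]-h
    R=Rn.from_quat(np.roll(s["orientation"],-1)).as_matrix()
    print(m,round(s["time"],2),"x",(q@xp).round(2),"y",(y_0-q@yp).round(2),p[2].round(2),"F",(f[:2]@xp).round(2),(f[:2]@yp).round(2),f[2].round(2),"T",s["ft_torque"].round(2),"tilt",(R[:2,2]).round(4));return y_0-q@yp
cy=62.
for z in(76,75,74): servo_line([*(h+1.5*xp+(y_0-cy)*yp),z],feed=10);show(z)
for k in range(14):
    y=show(k)
    if y>63.9: break
    cy+=min(1.5,max(.4,64.3-y));servo_line([*(h+1.5*xp+(y_0-cy)*yp),74],feed=8)
np.save("cy.npy",cy);pause(.3);show("end")
E
```

```text
76 18.82 x -0.21 y 57.68 78.49 F -4.04 6.48 8.12 T [ 0.95 -0.99 -0.08] tilt [ 0.0083 -0.0002]
75 19.07 x -0.21 y 57.59 78.27 F -5.2 5.09 10.72 T [ 1.13 -0.52 -0.08] tilt [ 0.0083 -0.0005]
74 19.32 x -0.22 y 57.48 78.08 F -5.19 3.79 14.9 T [ 1.31 -0.13 -0.07] tilt [ 0.0084 -0.0008]
0 19.32 x -0.22 y 57.48 78.08 F -5.19 3.79 14.9 T [ 1.31 -0.13 -0.07] tilt [ 0.0084 -0.0008]
1 19.66 x -0.21 y 57.65 78.33 F -4.75 7.44 12.71 T [ 1.2  -0.82 -0.1 ] tilt [ 0.0113 -0.0014]
2 19.99 x -0.18 y 57.86 78.64 F -4.11 9.34 11.88 T [ 1.13 -1.55 -0.1 ] tilt [ 0.0142 -0.002 ]
3 20.32 x -0.2 y 58.34 78.88 F -4.64 12.0 11.71 T [ 1.02 -2.16 -0.09] tilt [ 0.0164 -0.0024]
4 20.66 x -0.23 y 59.7 78.92 F -3.74 11.06 10.24 T [ 1.01 -2.14 -0.11] tilt [ 0.0166 -0.0025]
5 20.99 x -0.2 y 61.2 78.91 F -4.01 10.78 10.31 T [ 1.   -2.18 -0.08] tilt [ 0.0166 -0.0025]
6 21.32 x -0.22 y 62.66 78.93 F -4.31 11.0 9.93 T [ 1.07 -2.15 -0.13] tilt [ 0.0167 -0.0025]
7 21.66 x -0.22 y 64.15 78.89 F -4.1 11.07 11.18 T [ 1.07 -2.23 -0.11] tilt [ 0.0167 -0.0025]
end 21.96 x -0.25 y 64.11 78.93 F -5.09 11.13 10.68 T [ 1.08 -2.17 -0.13] tilt [ 0.0167 -0.0025]
```

Friction drag is tilting the gripper and plate by about 1° nose-down. I'll go slightly further, then back the command off to unload the drag and level it.

```bash
python3 - <<'E'
from h import *
st=np.load("st.npy");h=st[:2];y_0=st[2];a=-0.061
yp=np.array([np.cos(a),np.sin(a)]);xp=np.array([yp[1],-yp[0]])
def show(m):
    s=sense();p=s["tool_pos"];f=s["wrist_force"];q=p[:2]-h
    R=Rn.from_quat(np.roll(s["orientation"],-1)).as_matrix()
    print(m,round(s["time"],2),"x",(q@xp).round(2),"y",(y_0-q@yp).round(2),p[2].round(2),"F",(f[:2]@xp).round(2),(f[:2]@yp).round(2),f[2].round(2),"tilt",(R[:2,2]).round(4));return f[:2]@yp,R[0,2]
cy=float(np.load("cy.npy"))+.8
servo_line([*(h+1.5*xp+(y_0-cy)*yp),74],feed=8);show("push")
for k in range(9):
    cy-=1;servo_line([*(h+1.5*xp+(y_0-cy)*yp),74],feed=8);f,t=show(k)
    if t<.0015 or f<-5: break
np.save("cy.npy",cy);pause(.3);show("end")
E
```

```text
push 22.21 x -0.25 y 64.88 78.91 F -3.86 11.41 11.97 tilt [ 0.0168 -0.0025]
0 22.48 x -0.26 y 64.79 78.71 F -5.12 9.9 12.4 tilt [ 0.0147 -0.0021]
1 22.76 x -0.21 y 64.69 78.55 F -5.57 7.57 13.65 tilt [ 0.0128 -0.0017]
2 23.03 x -0.21 y 64.57 78.33 F -5.37 5.99 14.26 tilt [ 0.0109 -0.0013]
3 23.31 x -0.23 y 64.42 78.2 F -5.48 3.8 15.1 tilt [ 0.0091 -0.0009]
4 23.58 x -0.15 y 64.38 78.09 F -6.14 1.38 17.99 tilt [ 0.0071 -0.0006]
5 23.86 x -0.19 y 64.34 78.06 F -7.5 -1.19 18.58 tilt [ 0.0051 -0.0001]
6 24.13 x -0.22 y 64.29 78.05 F -7.7 -4.67 20.72 tilt [0.0031 0.0003]
7 24.41 x -0.18 y 64.26 78.06 F -7.93 -7.11 23.13 tilt [0.0011 0.0007]
end 24.71 x -0.21 y 64.27 78.05 F -8.09 -6.84 22.92 tilt [0.0012 0.0007]
```

Level again: z is back at the flat value 78.05, tilt ~0.001, slide 64.3. One last visual check.

```bash
python3 - <<'E'
from h import *
im=capture("side")[:,:,::-1]
A=im[235:285,395:455];cv2.imwrite("pics/c5.png",cv2.resize(A,None,fx=12,fy=12,interpolation=cv2.INTER_CUBIC))
C=cam("side");a=-.061;u=np.array([np.cos(a),np.sin(a)]);w=np.array([-u[1],u[0]])
t=np.array([347.6,-347.9])
# crop coords of tip, and of plate front TOP edge ends if exactly aligned
for n,X in(("tip",[*t,57]),("nR",[*(t+10*w),50]),("nL",[*(t+60*w),50]),("nRbot",[*(t+10*w),40]),("nLbot",[*(t+60*w),40])): print(n,((proj(X,C)-[395,235]+.5)*12).round(0))
E
```

```text
tip [408. 320.]
nR [359. 340.]
nL [135. 316.]
nRbot [353. 374.]
nLbot [130. 350.]
```

View pics/c5.png

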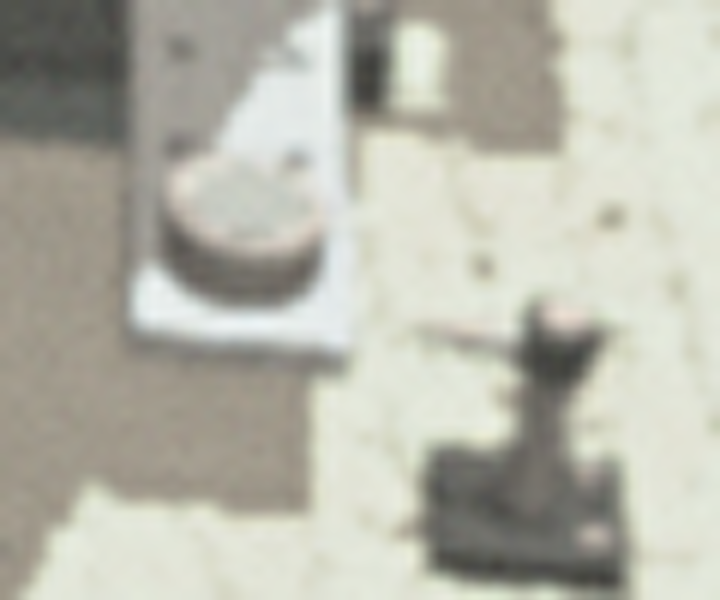

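The side view agrees: the tip is at about (415,326) and the plate's front edge runs from (132,328) to (345,348), within about 1 mm of the line predicted for exact alignment. The gauge is clear of the plate. Handing in.

```bash
python3 -c "
from rig import *
print(hand_in())"
```

```text
the job is handed in; nothing more can be done
None
```

The plate is handed in at about 25 s, held level and at rest against the fence, with its front edge in line with the pointer tip to about 1–2 mm by my measurements and clear of the gauge; it dipped about 1° nose-down from friction near the end of the slide, and I levelled it again before handing in.

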